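# Make up two lab sampling kits

### The job

Make up the two kits from the stock on the bench. The blue tray gets the brown bottle with the black cap, standing in its ring, and the forceps, lying in the nest between the white blocks, closed with the aluminium cover fully home on the two dowel pins; the yellow tray gets the clear bottle with the blue cap in its ring and the marker pen lying in its nest, left open. Keep the bottles upright and set them down gently, leave the teal-lidded jar, the beaker and the flask where they are, and let go of everything at the end.

Things in the scene. Friction and masses are not known exactly. Their poses are not given: they have to be found in the camera images.
- tray_blue: fixed blue kit tray, plate 150x225x8 mm (x,y,z); origin: centre of underside, z up. Yellow tray: same shape; its text goes on. Tray frame, m: bottle stands on the plate (z .008) in a white ring centred (0, .055), inner dia 94 mm, 10 mm high. Nest centred (0, -.060), along x: instrument lies on the plate (z .008) between four white blocks; x -.033 to .033 is open for fingers
- tray_yellow: fixed yellow kit tray, same shape as the blue. Blocks, 24 mm along x, 14 mm along y, centred at x +-.045, y -.060+-.023 (channel 32 mm wide), tops at z .032. On two blocks stand steel dowel pins, 8 mm dia, 14 mm tall, the upper 8 mm tapered to 3 mm, at (.045, -.037) and (-.045, -.083). Origin: centre of underside
- cover: loose bare aluminium cover, 125x75x6 mm (x,y,z), 0.12 kg; origin: centre of underside. Black grip bar on its middle, 50 mm along x, 14 mm wide in y, top at z .032. Two 11 mm through holes at (.045, .023) and (-.045, -.023) fit a tray's pins when centred over the nest, x along the tray's x (a half turn fits too); seated, it rests on the blocks, underside at tray z .032
- forceps: loose steel forceps (tweezers), pale metal, lying flat, 18 mm wide (x) x 128 mm long (y) x 10 mm high, 30 g, rigid; origin at the centre of the underside, y along the length; may be gripped across the middle
- marker: loose white marker pen with black cap, lying, 17 mm wide (x) x 135 mm long (y) x 16 mm high, 20 g, round, can roll about its length; origin at the centre of the underside, y along the length
- amber_bottle: the brown (amber) glass bottle with black screw cap, standing alone near the trays (not in the crowd at the back left), closed; body 70 mm diameter, 168 mm tall overall; cap 39 mm diameter, from 140 to 168 mm height; 0.38 kg; origin at the centre of the underside
- clear_bottle: the clear, whitish plastic bottle with blue screw cap, standing alone near the trays (not in the crowd at the back left), closed; body 74 mm diameter, 188 mm tall overall; cap 47 mm diameter, from 168 to 188 mm height; 0.24 kg; origin at the centre of the underside
- teal_jar: bystander from the stock, not wanted in either kit: white round jar with a teal (green-blue) lid, 67 mm diameter, 184 mm tall, standing loose; origin at the centre of the underside
- beaker: bystander: empty glass beaker, 76 mm wide, 92 mm tall, loose, at the left; origin at the centre of the underside
- flask: bystander: conical flask with an orange stopper, 88 mm wide, 165 mm tall, loose, at the right; origin at the centre of the underside
Not all that is in view belongs to the job. Of the things that look like the amber_bottle, the largest one is meant.

How it is judged:
At the end, for the whole second after the job is handed in: Bottles upright in their rings (13 mm); forceps and marker flat in the nests (15 mm along, 12 and 17 mm across, 0.2 rad, level); cover level on the blue tray's pins (5 mm, height 2 mm, 0.1 rad); all released, at rest; jar, beaker, flask within 30 mm of their start, upright (x of amber_bottle in the frame of tray_blue between -0.013 and 0.013 m and y of amber_bottle in the frame of tray_blue between 0.042 and 0.068 m and z of amber_bottle in the frame of tray_blue between 0.004 and 0.012 m and angle between each of amber_bottle, clear_bottle's own z axis and vertical below 0.15 rad and x of clear_bottle in the frame of tray_yellow between -0.013 and 0.013 m and y of clear_bottle in the frame of tray_yellow between 0.042 and 0.068 m and z of clear_bottle in the frame of tray_yellow between 0.004 and 0.012 m and x of forceps in the frame of tray_blue between -0.015 and 0.015 m and y of forceps in the frame of tray_blue between -0.072 and -0.048 m and z of forceps in the frame of tray_blue between 0.003 and 0.013 m and angle between the y axis of forceps and the x axis of tray_blue, either way round below 0.2 rad and angle between forceps's own y axis and vertical between 1.45 and 1.69 rad and x of marker in the frame of tray_yellow between -0.015 and 0.015 m and y of marker in the frame of tray_yellow between -0.077 and -0.043 m and z of marker in the frame of tray_yellow between 0.003 and 0.026 m and angle between the y axis of marker and the x axis of tray_yellow, either way round below 0.2 rad and angle between marker's own y axis and vertical between 1.45 and 1.69 rad and x of cover in the frame of tray_blue between -0.005 and 0.005 m and y of cover in the frame of tray_blue between -0.065 and -0.055 m and z of cover in the frame of tray_blue between 0.03 and 0.034 m and angle between cover's own z axis and vertical below 0.05 rad and angle between the x axis of cover and the x axis of tray_blue, either way round below 0.1 rad and linear speed of each of amber_bottle, clear_bottle, forceps, marker, cover below 0.02 m/s and contact force between each of amber_bottle, clear_bottle, forceps, marker, cover and the fingers below 0.1 N and distance of each of teal_jar, beaker, flask from where it was at the start of the episode below 0.03 m and angle between each of teal_jar, beaker, flask's own z axis and vertical below 0.2 rad); the robot touches nothing.
It fails at once if a bystander (teal-lidded jar, beaker or flask) is shifted by more than 30 mm or tipped (distance of any of teal_jar, beaker, flask from where it was at the start of the episode above 0.03 m or angle between any of teal_jar, beaker, flask's own z axis and vertical above 0.5 rad).
It fails at once if a bottle is tipped more than 35 degrees (angle between any of amber_bottle, clear_bottle's own z axis and vertical above 0.61 rad).
It fails at once if a bottle is dropped (moves faster than 0.7 m/s with its foot under 30 mm above the worktop) ((height (world z) of amber_bottle below 0.03 m and linear speed of amber_bottle above 0.7 m/s) or (height (world z) of clear_bottle below 0.03 m and linear speed of clear_bottle above 0.7 m/s)).
It also fails if it takes over 131 s, if anything falls off the work surface, if the arm or the gripper's body presses on something with over 40 N, if the wrist force passes 120 N, or if a joint passes its speed limit or range.

### The arm

A 6-joint arm with a two-finger parallel gripper is mounted at the origin on a cart in front of the work surface, level with it; the furniture and walls round the work are solid. World frame = base frame: x ahead of the robot, y to its left, z up, the work surface at z = 0. Lengths are in m, angles in rad, forces in N, time in s.
With the tool pointing down it reaches from about 0.375 to 0.975 m from the base axis. Payload 3.8 kg.
Tool frame: the origin (TCP) lies at the very end of the fingers, on their centre line; the grasp point (between the pads) lies 19 mm behind it; z points along the fingers, y is the line along which they close (so a half turn about z gives the same grasp; the last joint's range is limited). The gripper opens to 85 mm and grips with 20 to 120 N. Pads are 22 mm wide; open, the fingers measure 114 mm over their backs; the gripper's body (76 mm by 85 mm) begins 54 mm behind the grasp point. The pads swing forward as they close: fully open they stand 13 mm farther back than shut.
Start: joints at [-1.235, 0.264, 1.604, -0, 1.274, -0.037], TCP at [0.246, -0.629, 0.231] pointing down, gripper open.
Joint ranges: [-2.63, 2.63], [-0.94, 2.18], [0.31, 2.57], [-1.31, 4.45], [0, 2.66], [-2.55, 2.55]. Speed limits (rad/s): [2.57, 2.57, 3.14, 3.14, 3.14, 3.14].

### API

Orientations are given as a rotation vector (axis times angle).
In Python, from workcell import bot gives the robot as it stands.
- The arm moves only by the shell command python3 -m creep 'ROWS' [FORCE]. ROWS is JSON, a list of rows, each a list of 5 numbers: the shift along the tool's x, y, z in units of 0.05 m (1.0 is 0.05 m), then the turn about the tool's z in units of 0.1 rad (1.0 is 0.1 rad), then the opening, from 0 (shut) to 1 (fully open). In form: [[tx, ty, tz, spin, hand], ...]. A call has 1 to 20 rows; each row shifts and turns the commanded pose from where the row before left it, along the tool's axes as they then stand; what a row does not reach is not made up. A row lasts 1/8 s, in which the tool goes at most 62.5 mm and 10.7 degrees, less where a joint would pass 70% of its speed; a pose out of reach is approached as far as the arm can. A call with a number of a shift or a turn outside -1 to 1 is refused whole. A call with a gripper value outside its range is refused whole. The fingers move at their own pace and stop on an object; FORCE is the grip in N (left out, the last holds). Time passes only in rows, so rows that do not move let the fingers close. It gives the time, the measured TCP pose, the force, the opening and the grip force at its end, in the units of the state.
- bot.read_state(): the state, without advancing time (a new reading comes with each control period).
- bot.read_camera(name): name is "side" or "top" or "wrist"; returns a dict with "pixels" (480x640x3 uint8, red, green, blue), "vfov" (degrees; the focal length in pixels is half the picture's height over the tangent of half this angle, whatever the lens; pixels are square), "cx", "cy" (the principal point, pixels), "world_to_cam" (4x4, takes a point from world to camera coordinates). Camera axes: x right, y down, z forward; pixel columns grow to the right and rows downward; lengths in m; the calibration is good to about 2 mm. A picture is of the moment at which its call begins. There is no depth.
- bot.finish_job(): hands the job in; it is judged then, once.
Trained networks look in a picture, given as the dict that the camera call returned (one of the last four; its "shot" number tells which), for a name from the list of things; names that differ only in an ending like _2 or _b are one class to them, and where a whole thing is asked for, a point or a joint stands for the part that bears it (a point fixed in the world has none). Each returns a list of dicts, best first, with "score" (0 to 1); they miss things now and then, are a little off and sometimes report something else, mostly with a low value. They report only what shows in the picture. A call takes as long as a camera call. They do not tell look-alikes from the thing itself.
- bot.look_for(target, picture): "bbox" ([left, top, right, bottom] in pixels, round what is visible of it).
- bot.regions_of(target, picture): "mask" (480x640 bool, what is visible of it) and "bbox" ([left, top, right, bottom] in pixels, round what is visible of it).
The state is a dict: "time": time; "q": joint angles; "joint_vel": joint speeds; "joint_torque": joint torques, N m; "tool_pos": TCP position; "tcp_rot": TCP orientation; "wrist_force": force on the tool from outside, world axes, zero at the start; "torque": the same for the moment, N m; "width": opening from 0.0 (shut) to 1.0 (fully open); "grip_force": force on a finger pad.
Only numpy, scipy, OpenCV 4.12 (cv2) and the standard library are available. Lean on these libraries where they do the work, as an engineer would, in place of code of your own. Each camera call takes 0.05 s, during which the arm holds its last target. There are 200 camera calls.

## Working session

There is one attempt and no reset: what is moved stays moved. The work goes in short steps, Python scripts to look and compute and a shell command to move; the robot and the scene stay as the last step left them, time stands still between calls to the robot, and variables do not carry over. Pictures are saved under pics/ and viewed, at most 14 in all, crops included, and the job is handed in when it is done.

```bash
mkdir -p pics; ls; cat > h.py <<'E'
import numpy as np,cv2
from workcell import bot
def ray(p,u,v):
    f=240/np.tan(np.radians(p["vfov"])/2);T=np.array(p["world_to_cam"])
    d=T[:3,:3].T@np.array([(u-p["cx"])/f,(v-p["cy"])/f,1]);o=-T[:3,:3].T@T[:3,3];return o,d
def atz(p,u,v,z):
    o,d=ray(p,u,v);return (o+d*(z-o[2])/d[2])
def proj(p,X):
    f=240/np.tan(np.radians(p["vfov"])/2);T=np.array(p["world_to_cam"]);c=T[:3,:3]@np.array(X)+T[:3,3]
    return c[0]/c[2]*f+p["cx"],c[1]/c[2]*f+p["cy"]
def save(p,n):cv2.imwrite("pics/"+n,p["pixels"][:,:,::-1])
E
python3 - <<'E'
from h import *
s=bot.read_state();print(s)
for c in("top","side"):
    p=bot.read_camera(c);save(p,c+"0.png");print(c,p["vfov"],p["cx"],p["cy"],-np.array(p["world_to_cam"])[:3,:3].T@np.array(p["world_to_cam"])[:3,3])
    for n in "tray_blue tray_yellow cover forceps marker amber_bottle clear_bottle teal_jar beaker flask".split():
        print(n,[(np.round(d["bbox"]).tolist(),round(d["score"],2)) for d in bot.look_for(n,p)[:4]])
E
```

```text
pics
{'time': 0.0, 'q': array([-1.23488240e+00,  2.64767731e-01,  1.60539436e+00,  5.23649201e-06,
        1.27367590e+00, -3.69318863e-02]), 'joint_vel': array([ 5.47568329e-05,  5.44795938e-04, -2.68930354e-04,  3.99356357e-04,
        1.62486344e-03, -1.47854679e-04]), 'joint_torque': array([ 5.28174496e-04, -5.15105581e+01, -3.67314184e+01, -1.35327368e-04,
        1.30050562e-02,  1.44316729e-06]), 'tool_pos': array([ 0.24561833, -0.62793888,  0.2299412 ]), 'tcp_rot': array([-3.08497776e+00, -5.81864365e-01,  5.17145989e-04]), 'wrist_force': array([0.92546787, 0.28078783, 0.56134333]), 'torque': array([-0.01884741,  0.06014934,  0.01199503]), 'grip_force': 0.0, 'width': 0.9970884848540374}
top 44.25158338856349 319.5447418297256 244.58265274742388 [0.3731995  0.01579391 1.67908031]
tray_blue [([194.0, 235.0, 279.0, 292.0], 0.62)]
tray_yellow [([342.0, 234.0, 424.0, 295.0], 0.68)]
cover [([156.0, 238.0, 186.0, 283.0], 0.7)]
forceps [([193.0, 236.0, 282.0, 295.0], 0.75)]
marker [([440.0, 200.0, 478.0, 233.0], 0.61), ([448.0, 243.0, 461.0, 287.0], 0.51)]
amber_bottle [([126.0, 198.
[... 282 characters left out ...]
], 0.61)]
side 56.97373136808295 319.1423117815649 242.84851673777834 [-0.00683687  1.07469245  0.7453272 ]
tray_blue [([258.0, 262.0, 344.0, 327.0], 0.7)]
tray_yellow [([317.0, 203.0, 389.0, 244.0], 0.87)]
cover [([239.0, 319.0, 298.0, 352.0], 0.89)]
forceps [([226.0, 328.0, 265.0, 386.0], 0.58), ([320.0, 245.0, 353.0, 262.0], 0.53)]
marker [([360.0, 194.0, 389.0, 203.0], 0.54)]
amber_bottle [([183.0, 297.0, 209.0, 348.0], 0.91), ([239.0, 250.0, 259.0, 297.0], 0.77), ([209.0, 255.0, 240.0, 323.0], 0.71)]
clear_bottle [([285.0, 184.0, 310.0, 243.0], 0.55)]
teal_jar [([330.0, 149.0, 350.0, 198.0], 0.96)]
beaker [([225.0, 330.0, 262.0, 390.0], 0.7)]
flask [([381.0, 143.0, 403.0, 192.0], 0.58)]
```

View pics/top0.png

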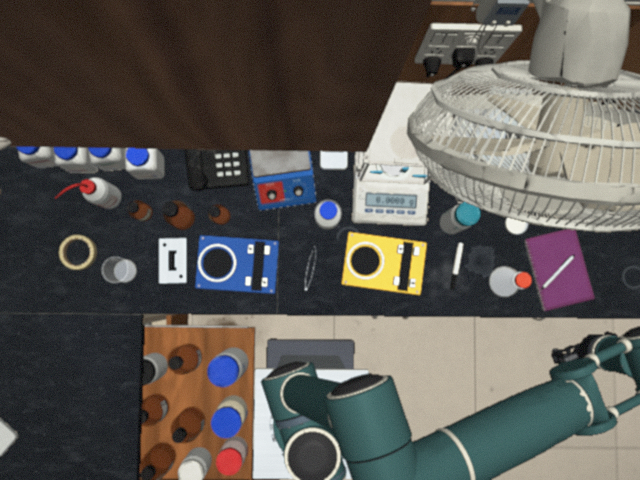

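View pics/side0.png

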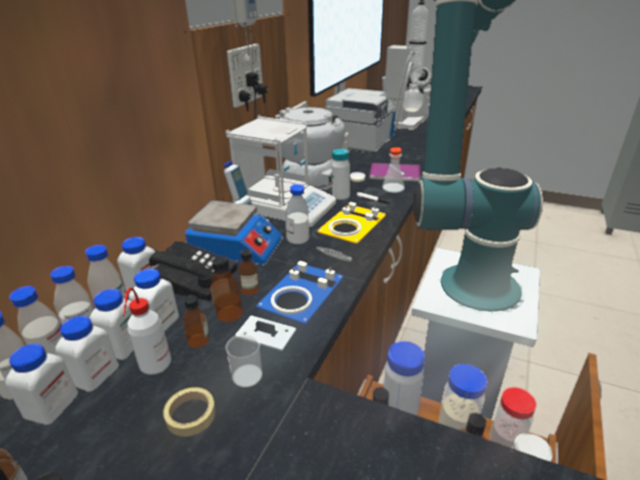

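```bash
python3 - <<'E'
import cv2
im=cv2.imread("pics/top0.png")[190:310,90:290]
cv2.imwrite("pics/crop1.png",cv2.resize(im,None,fx=4,fy=4,interpolation=cv2.INTER_CUBIC))
im=cv2.imread("pics/top0.png")[190:310,300:500]
cv2.imwrite("pics/crop2.png",cv2.resize(im,None,fx=4,fy=4,interpolation=cv2.INTER_CUBIC))
E
```

```text
(no output)
```

View pics/crop1.png

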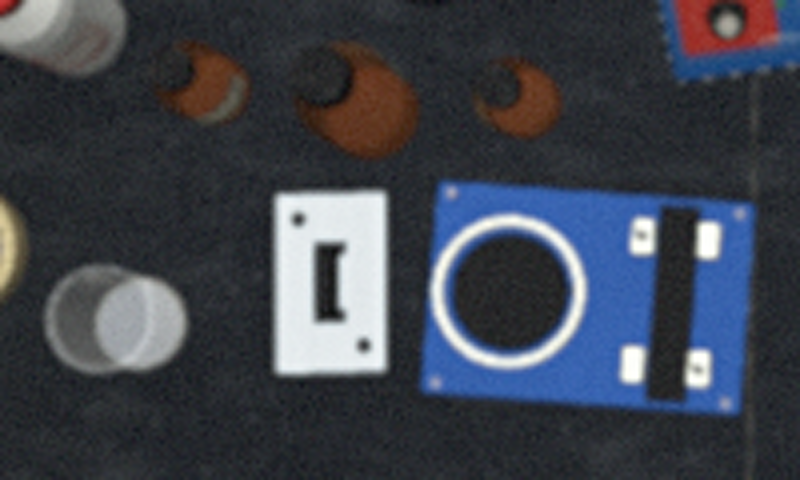

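View pics/crop2.png

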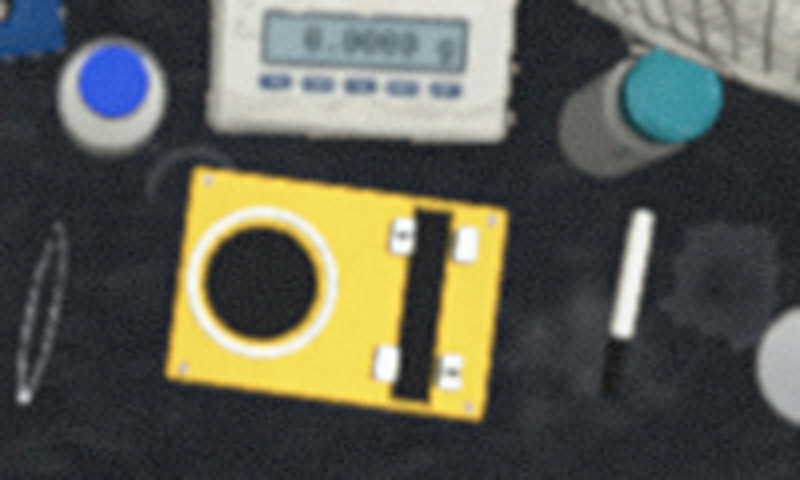

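The top view shows three amber candidates: (141,210) small with a label, (178,214) the largest, and (221,213) small. I choose (178,214), and the crop confirms it is clearly the biggest. The clear bottle is at (327,212), the forceps at (310,268), the marker at (457,265), the cover at (172,260), and the trays at (237,264) and (384,263).

```bash
cat >> h.py <<'E'
def goto(x,y,z,yaw=None):
    """print shift in tool units after spinning to yaw (rad)"""
    from scipy.spatial.transform import Rotation as R
    s=bot.read_state();M=R.from_rotvec(s["tcp_rot"]).as_matrix();y0=np.arctan2(M[1,0],M[0,0])
    yaw=y0 if yaw is None else yaw
    d=np.array([x,y,z])-s["tool_pos"];c,n=np.cos(yaw),np.sin(yaw)
    sp=(y0-yaw+np.pi)%(2*np.pi)-np.pi
    print("spin %.2f  tx %.3f ty %.3f tz %.3f"%(sp/.1,(c*d[0]+n*d[1])/.05,(n*d[0]-c*d[1])/.05,-d[2]/.05))
def tray(p,corn):
    W=np.array([atz(p,u,v,.008)[:2] for u,v in corn]);c=W.mean(0)
    e=(W[0]+W[3]-W[1]-W[2])/2 # +y dir (TL,TR,BR,BL)
    f=(W[0]+W[1]-W[2]-W[3])/2
    a=np.arctan2(e[1],e[0])-np.pi/2;b=np.arctan2(f[1],f[0])
    return c,(a+b)/2,(np.hypot(*f),np.hypot(*e),a,b)
E
python3 - <<'E'
from h import *
p=bot.read_camera("top")
U=lambda L,ox:[((u+.5)/4-.5+ox,(v+.5)/4-.5+190) for u,v in L]
def T(n,c,yaw,q):
    R=np.array([[np.cos(yaw),-np.sin(yaw)],[np.sin(yaw),np.cos(yaw)]]);print(n,np.round(c+R@q,4))
for n,L,ox in(("blue",[(440,182),(755,203),(740,413),(421,392)],90),("yel",[(194,167),(508,208),(483,420),(166,379)],300)):
    c,yaw,chk=tray(p,U(L,ox));print(n,c.round(4),round(yaw,4),np.round(chk,4))
    T("ring",c,yaw,[0,.055]);T("nest",c,yaw,[0,-.06])
c=U([(275,192),(387,190),(388,375),(275,375)],90);W=np.array([atz(p,u,v,.006) for u,v in c]);print("cover",W[:,:2].round(4).tolist(),W.mean(0))
h=U([(298,218),(363,345)],90);print("holes",[atz(p,*q,.006)[:2].round(4) for q in h])
for n,q,z in(("ambercap",U([(323,76)],90),.168),("clearcap",U([(114,80)],300),.188),("forc",U([(60,225),(24,400)],300),.005),("mark",U([(645,212),(608,395)],300),.008)):
    print(n,[atz(p,*k,z)[:2].round(4) for k in q])
for n in("amber_bottle","clear_bottle","cover","forceps","marker"):
  for d in bot.regions_of(n,p)[:3]:
    m=d["mask"];v,u=np.nonzero(m);print(n,round(d["score"],2),len(u),atz(p,u.mean(),v.mean(),.006)[:2].round(4))
s=bot.read_camera("side")
for n in("amber_bottle","clear_bottle"):
  for d in bot.look_for(n,s)[:3]:
    b=d["bbox"];print(n,np.round(b),atz(s,(b[0]+b[2])/2,b[1]+4,.168 if n[0]=="a" else .188)[:2])
goto(.45,-.05,.25,0)
E
```

```text
blue [0.4418 0.2152] -0.0552 [ 0.1487  0.2239 -0.0529 -0.0576]
ring [0.4448 0.2701]
nest [0.4385 0.1553]
yel [ 0.4502 -0.2015] -0.118 [ 0.1519  0.2261 -0.1157 -0.1202]
ring [ 0.4567 -0.1468]
nest [ 0.4431 -0.261 ]
cover [[0.5133, 0.4388], [0.5158, 0.36], [0.3852, 0.3554], [0.3842, 0.4346]] [0.44960734 0.39720315 0.006     ]
holes [array([0.4951, 0.422 ]), array([0.406 , 0.3736])]
ambercap [array([0.5748, 0.3697])]
clearcap [array([ 0.5757, -0.0346])]
forc [array([ 0.4962, -0.0036]), array([0.3718, 0.0202])]
mark [array([ 0.5111, -0.4209]), array([ 0.3805, -0.3938])]
amber_bottle 0.91 363 [0.5829 0.2687]
amber_bottle 0.78 430 [0.5911 0.4954]
amber_bottle 0.56 740 [0.5802 0.3854]
clear_bottle 0.94 612 [ 0.5873 -0.0401]
cover 0.88 1250 [0.4491 0.398 ]
forceps 0.55 924 [ 0.4045 -0.5545]
marker 0.81 291 [ 0.4461 -0.4068]
marker 0.73 773 [0.5808 0.3856]
amber_bottle [211. 253. 242. 320.] [0.56245391 0.36074184]
amber_bottle [240. 246. 260. 295.] [0.52704463 0.31272423]
amber_bottle [286. 184. 311. 244.] [ 0.58031141 -0.06307448]
clear_bottle [287. 185. 309. 245.] [ 0.55961573 -0.01749056]
spin 3.73  tx 4.083 ty -11.572 tz -0.375
```

```bash
python3 -m creep '[[0,0,0,1,1],[0,0,0,1,1],[0,0,0,1,0.6],[0,0,0,1,0.6],[0,0,0,1,0.6],[0,0,0,0.77,0.6],[0,0,0,0,0.6]]' 40; python3 - <<'E'
from h import *
goto(.446,-.407,.2,-.204)
p=bot.read_camera("top")
for u,v in((503,282),(451,222)):print(atz(p,u,v,0)[:2])
E
```

```text
time: 2.42
tool_pos: [0.2459, -0.6286, 0.2313]
tcp_rot: [-3.125, 0.319, -0.0]
wrist_force: [-0.3, -1.1, 0.6]
width: 0.601
grip_force: 0.0
spin 0.01  tx 3.021 ty -5.152 tz 0.625
[ 0.4005514  -0.54336373]
[ 0.57083379 -0.39477813]
```

```bash
python3 -m creep '[[0.5,-0.86,0,0,0.6],[0.5,-0.86,0,0,0.6],[0.5,-0.86,0,0,0.6],[0.5,-0.86,0,0,0.6],[0.5,-0.86,0,0,0.6],[0.5,-0.86,0.3,0,0.6],[0,0,0.3,0,0.6],[0,0,0,0,0.6]]'; python3 - <<'E'
from h import *
p=bot.read_camera("wrist");save(p,"w1.png");print(p["vfov"],p["cx"],p["cy"])
print(-np.array(p["world_to_cam"])[:3,:3].T@np.array(p["world_to_cam"])[:3,3])
for x in ((.5111,-.4209,.008),(.3805,-.3938,.008)):print(proj(p,x))
for d in bot.regions_of("marker",p)[:2]:
    m=d["mask"].astype("uint8");r=cv2.minAreaRect(cv2.findNonZero(m));print(d["score"],d["bbox"],[atz(p,u,v,.008)[:2].round(4).tolist() for u,v in cv2.boxPoints(r)],atz(p,*r[0],.008))
goto(.446,-.407,.2,-.204)
E
```

```text
time: 3.48
tool_pos: [0.444, -0.4057, 0.1995]
tcp_rot: [-3.124, 0.318, 0.005]
wrist_force: [-0.7, 0.3, 0.5]
width: 0.598
grip_force: 0.0
71.01158111545969 319.62043915074725 234.22330472773947
[ 0.52061983 -0.42186439  0.34223061]
(np.float64(321.0121027828132), np.float64(136.9587161938684))
(np.float64(320.62667471441387), np.float64(265.9707270064028))
0.64 [310.2, 139.2, 332.1, 270.3] [[0.5117, -0.4132], [0.5088, -0.4273], [0.3754, -0.4009], [0.3787, -0.385]] [ 0.44769587 -0.40741906  0.008     ]
spin -0.01  tx 0.032 ty -0.013 tz 0.025
```

View pics/w1.png

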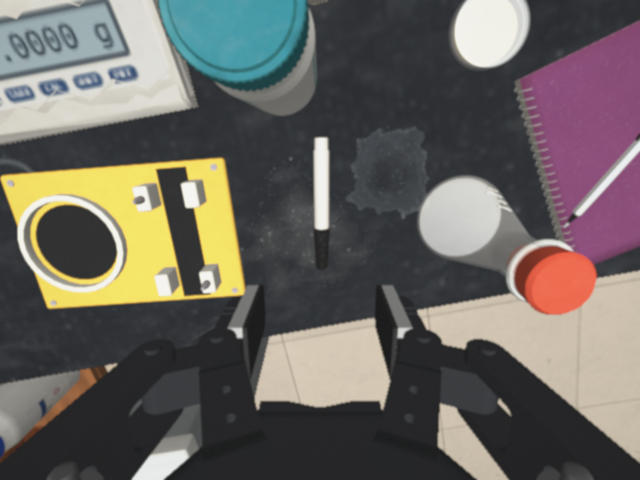

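```bash
python3 -m creep '[[0.05,0.0,0.8,0,0.6],[0,0,0.9,0,0.6],[0,0,0.9,0,0.6],[0,0,0.8,0,0.6],[0,0,0.4,0,0.6],[0,0,0.1,0,0.4],[0,0,0,0,0],[0,0,0,0,0],[0,0,0,0,0],[0,0,0,0,0]]' 30; python3 - <<'E'
from h import *
p=bot.read_camera("top")
hsv=cv2.cvtColor(p["pixels"],cv2.COLOR_RGB2HSV)
for n,lo,hi in(("yel",(18,120,80),(35,255,255)),("blue",(100,120,60),(125,255,255))):
    m=cv2.inRange(hsv,lo,hi);m[:232]=0;m[300:]=0
    r=cv2.minAreaRect(cv2.findNonZero(m));print(n,[atz(p,u,v,.008)[:2].round(4).tolist() for u,v in cv2.boxPoints(r)],atz(p,*r[0],.008)[:2])
E
```

```text
time: 4.82
tool_pos: [0.4488, -0.4083, 0.0084]
tcp_rot: [3.123, -0.32, 0.005]
wrist_force: [-1.2, -1.2, 6.0]
width: 0.149
grip_force: 29.1
yel [[0.3871, -0.0769], [0.5411, -0.0964], [0.513, -0.3264], [0.3589, -0.3052]] [ 0.4497601  -0.20106845]
blue [[0.3716, 0.335], [0.5267, 0.327], [0.5115, 0.097], [0.3562, 0.1067]] [0.44124139 0.21655001]
```

```bash
python3 -m creep '[[0,0,-0.3,0,0],[0,0,-0.8,0,0],[0,0,-0.9,0,0],[0,0,-0.5,0,0],[0,0,0,0,0]]' 30; python3 - <<'E'
from h import *
p=bot.read_camera("wrist");save(p,"w2.png")
# yellow tray corners in wrist view
hsv=cv2.cvtColor(p["pixels"],cv2.COLOR_RGB2HSV)
m=cv2.inRange(hsv,(18,120,80),(35,255,255));c=max(cv2.findContours(m,0,2)[0],key=cv2.contourArea)
q=cv2.approxPolyDP(cv2.convexHull(c),8,True)[:,0];print(q.tolist(),[atz(p,*k,.008)[:2].round(4).tolist() for k in q])
W=np.array([atz(p,*k,.008)[:2] for k in q]);print(W.mean(0))
goto(.443,-.261,.12,-.118)
E
```

```text
time: 5.5
tool_pos: [0.4492, -0.4083, 0.1349]
tcp_rot: [3.121, -0.32, 0.008]
wrist_force: [-0.0, -0.6, -0.8]
width: 0.155
grip_force: 27.0
[[199, 174], [228, 332], [0, 352], [0, 189]] [[0.5109, -0.3237], [0.3668, -0.3055], [0.3899, -0.0897], [0.532, -0.1634]]
[ 0.4498977  -0.22057343]
spin -0.86  tx -0.444 ty -2.892 tz 0.252
```

View pics/w2.png

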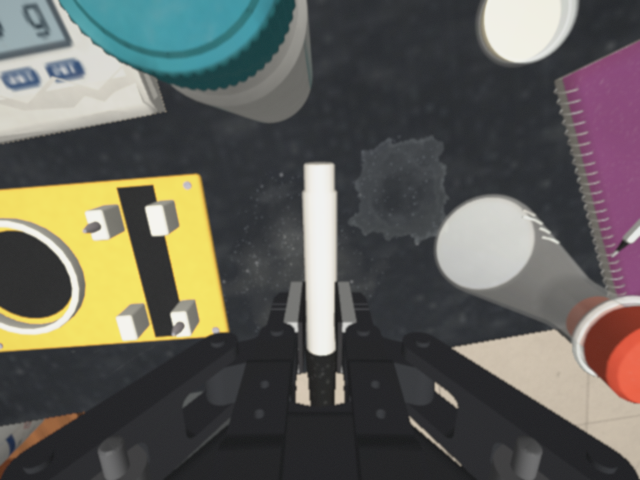

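```bash
python3 -m creep '[[0,0,0,-0.85,0],[-0.1,-0.8,0,0,0],[-0.1,-0.9,0,0,0],[-0.1,-0.8,0,0,0],[-0.1,-0.38,0,0,0],[0,0,0,0,0]]' 30; python3 - <<'E'
from h import *
p=bot.read_camera("wrist");save(p,"w3.png")
goto(.444,-.262,.02,-.12)
E
```

```text
time: 6.3
tool_pos: [0.4438, -0.2602, 0.1299]
tcp_rot: [-3.135, 0.184, 0.003]
wrist_force: [0.7, 0.4, 0.1]
width: 0.15
grip_force: 27.0
spin 0.02  tx -0.005 ty 0.013 tz 2.210
```

View pics/w3.png

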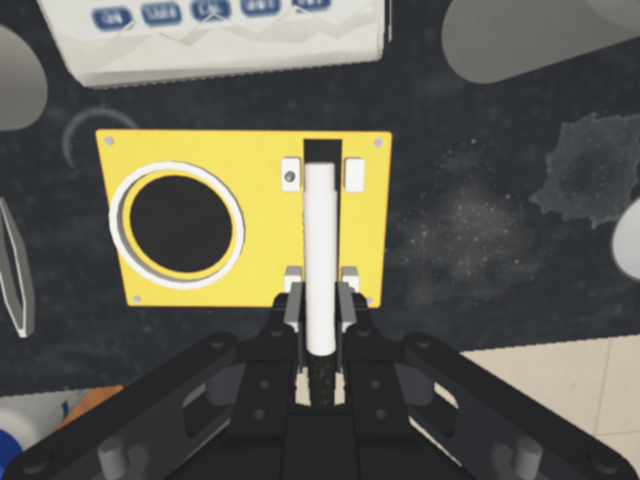

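```bash
python3 -m creep '[[0,0,0.8,0,0],[0,0,0.8,0,0],[0,0,0.4,0,0],[0,0,0.2,0,0],[0,0,0.06,0,0],[0,0,0,0,0.2],[0,0,0,0,0.35],[0,0,0,0,0.4],[0,0,0,0,0.4],[0,0,-0.5,0,0.4],[0,0,-0.9,0,0.4],[0,0,-0.9,0,0.6],[0,0,-0.9,0,0.6],[0,0,-0.9,0,0.6],[0,0,0,0,0.6]]' 30; python3 - <<'E'
from h import *
p=bot.read_camera("wrist");save(p,"w4.png")
for d in bot.regions_of("marker",p)[:1]:
    m=d["mask"].astype("uint8");r=cv2.minAreaRect(cv2.findNonZero(m));print(d["score"],d["bbox"],[atz(p,u,v,.016)[:2].round(4).tolist() for u,v in cv2.boxPoints(r)],atz(p,*r[0],.016))
for d in bot.look_for("clear_bottle",p)[:2]:print(d)
# yellow corners, spot
hsv=cv2.cvtColor(p["pixels"],cv2.COLOR_RGB2HSV)
m=cv2.inRange(hsv,(18,120,80),(35,255,255));c=max(cv2.findContours(m,0,2)[0],key=cv2.contourArea)
q=cv2.approxPolyDP(cv2.convexHull(c),8,True)[:,0];W=np.array([atz(p,*k,.008)[:2] for k in q]);print(q.tolist(),W.round(4).tolist(),W.mean(0))
goto(.575,-.036,.26,-.12)
E
```

```text
time: 8.22
tool_pos: [0.4474, -0.2632, 0.2286]
tcp_rot: [3.131, -0.187, 0.013]
wrist_force: [0.4, 0.3, -0.9]
width: 0.598
grip_force: 0.0
0.68 [309.1, 148.3, 329.1, 271.1] [[0.5088, -0.2619], [0.5069, -0.2772], [0.3726, -0.2617], [0.3746, -0.2447]] [ 0.44437082 -0.26182275  0.016     ]
{'bbox': [0.0, 40.4, 120.5, 146.5], 'score': 0.6}
[[153, 137], [366, 137], [362, 268], [170, 268]] [[0.5378, -0.1012], [0.5115, -0.3208], [0.3652, -0.3046], [0.3923, -0.0822]] [ 0.45169254 -0.20220396]
spin 0.01  tx 2.059 ty -4.783 tz -0.752
```

View pics/w4.png

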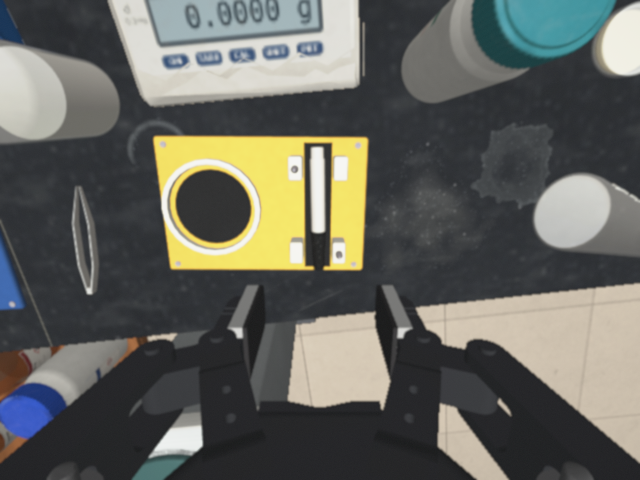

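```bash
python3 -m creep '[[0,-0.9,-0.4,0,0.8],[0,-0.9,-0.35,0,0.8],[0,-0.9,0,0,0.8],[0,-0.9,0,0,0.8],[0,-0.9,0,0,0.8],[0.6,-0.28,0,0,0.8],[0,0,0,0,0.8]]' 40; python3 - <<'E'
from h import *
p=bot.read_camera("wrist");save(p,"w5.png")
hsv=cv2.cvtColor(p["pixels"],cv2.COLOR_RGB2HSV)
for d in bot.look_for("clear_bottle",p)[:2]:print(d)
m=cv2.inRange(hsv,(105,150,60),(125,255,255))
n,l,st,ce=cv2.connectedComponentsWithStats(m)
for i in range(1,n):
    if st[i,4]>300:print(st[i],atz(p,st[i,0]+st[i,2]/2,st[i,1]+st[i,3]/2,.188).round(4))
goto(.575,-.036,.26,-.12)
E
```

```text
time: 9.25
tool_pos: [0.503, -0.0266, 0.2584]
tcp_rot: [-3.136, 0.183, 0.006]
wrist_force: [0.6, -0.1, -0.9]
width: 0.803
grip_force: 0.0
{'bbox': [277.3, 80.7, 365.5, 173.0], 'score': 0.75}
[   61     0   226   132 11664] [0.6232 0.043  0.188 ]
[ 285   95   73   77 4375] [ 0.5765 -0.0367  0.188 ]
[  32  202  196  118 8392] [0.5089 0.1028 0.188 ]
spin 0.01  tx 1.474 ty -0.010 tz -0.026
```

View pics/w5.png

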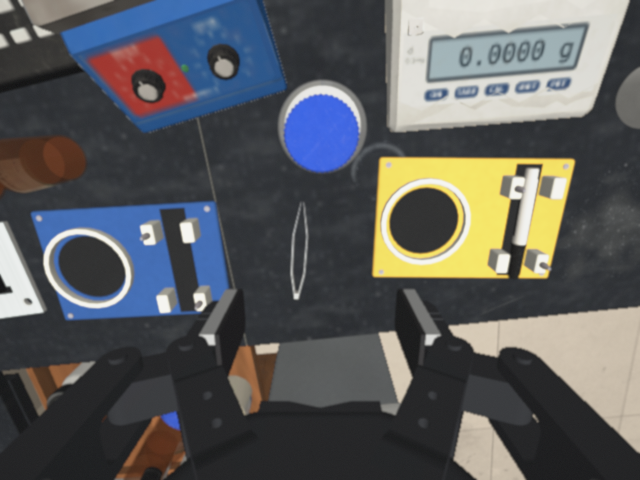

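```bash
python3 -m creep '[[0.7,-0.01,0,0,0.8],[0.78,0,0,0,0.8],[0,0,0.5,0,0.8],[0,0,0.7,0,0.8],[0,0,0.5,0,0.8],[0,0,0.2,0,0.8],[0,0,0,0,0.4],[0,0,0,0,0.3],[0,0,0,0,0.3],[0,0,0,0,0.3]]' 50; python3 -c "
from h import *
goto(.458,-.1475,.21,-.12)"
```

```text
time: 10.6
tool_pos: [0.5767, -0.0361, 0.1663]
tcp_rot: [3.136, -0.187, 0.001]
wrist_force: [-0.2, 0.9, 0.6]
width: 0.519
grip_force: 51.5
spin 0.01  tx -2.090 ty 2.496 tz -0.873
```

```bash
python3 -m creep '[[0,0,-0.2,0,0.3],[0,0,-0.5,0,0.3],[0,0,-0.5,0,0.3],[-0.3,0,0,0,0.3],[-0.6,0,0,0,0.3],[-0.6,0.3,0,0,0.3],[-0.59,0.6,0,0,0.3],[0,0.7,0,0,0.3],[0,0.6,0,0,0.3],[0,0.3,0,0,0.3],[0,0,0,0,0.3],[0,0,0,0,0.3]]' 50; python3 - <<'E'
from h import *
goto(.458,-.1475,.175,-.12)
p=bot.read_camera("wrist");save(p,"w6.png")
E
```

```text
time: 12.1
tool_pos: [0.4577, -0.1469, 0.2254]
tcp_rot: [-3.135, 0.187, 0.001]
wrist_force: [0.7, -0.1, -1.4]
width: 0.518
grip_force: 51.8
spin 0.01  tx 0.008 ty 0.010 tz 1.008
```

View pics/w6.png

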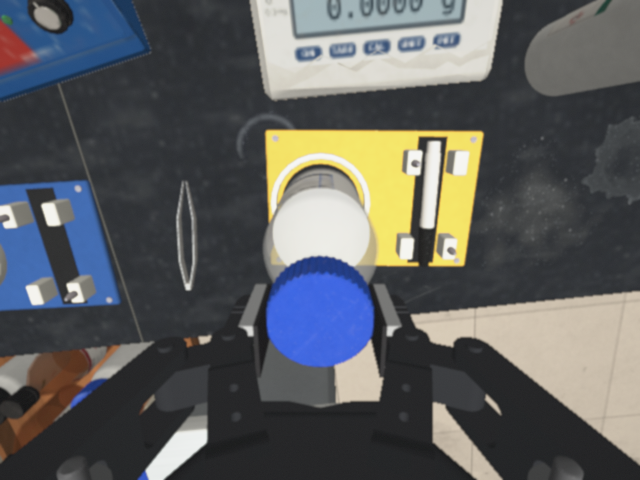

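```bash
python3 -m creep '[[0,0,0.3,0,0.3],[0,0,0.35,0,0.3],[0,0,0.2,0,0.3],[0,0,0.1,0,0.3],[0,0,0.05,0,0.3],[0,0,0.02,0,0.3],[0,0,0,0,0.3]]' 50; python3 -c "
from h import *
goto(.458,-.1475,.175,-.12)"
```

```text
time: 13.02
tool_pos: [0.4582, -0.148, 0.1752]
tcp_rot: [3.136, -0.187, 0.001]
wrist_force: [0.5, -0.7, -2.3]
width: 0.522
grip_force: 51.8
spin 0.01  tx -0.005 ty -0.009 tz 0.004
```

```bash
python3 -m creep '[[0,0,0.02,0,0.3],[0,0,0,0,0.6],[0,0,0,0,0.8],[0,0,0,0,0.8],[0,0,-0.4,0,0.8],[0,0,-0.8,0,0.8],[0,-0.8,0,0,0.6],[0,-0.8,0,0,0.6],[-0.2,-0.8,0,0,0.4],[-0.2,-0.7,0,-0.7,0.4],[0,0,0.8,0,0.4],[0,0,0.8,0,0.4],[0,0,0,0,0.4]]' 40; python3 - <<'E'
from h import *
p=bot.read_camera("wrist");save(p,"w7.png")
for d in bot.regions_of("forceps",p)[:2]:
    m=d["mask"].astype("uint8");r=cv2.minAreaRect(cv2.findNonZero(m));print(d["score"],d["bbox"],[atz(p,u,v,.008)[:2].round(4).tolist() for u,v in cv2.boxPoints(r)],atz(p,*r[0],.008))
for d in bot.look_for("clear_bottle",p)[:1]:print(d)
goto(.434,.0083,.12,-.189)
E
```

```text
time: 14.65
tool_pos: [0.4534, 0.0088, 0.1507]
tcp_rot: [-3.141, 0.077, 0.012]
wrist_force: [1.0, -0.2, 0.4]
width: 0.4
grip_force: 0.0
0.78 [311.0, 211.4, 332.7, 303.4] [[0.3732, 0.0222], [0.4626, 0.0102], [0.4604, -0.0062], [0.3706, 0.0042]] [0.41876467 0.00734847 0.008     ]
{'bbox': [461.1, 153.3, 640.0, 319.0], 'score': 0.9}
spin 1.40  tx -0.466 ty 0.089 tz 0.710
```

View pics/w7.png

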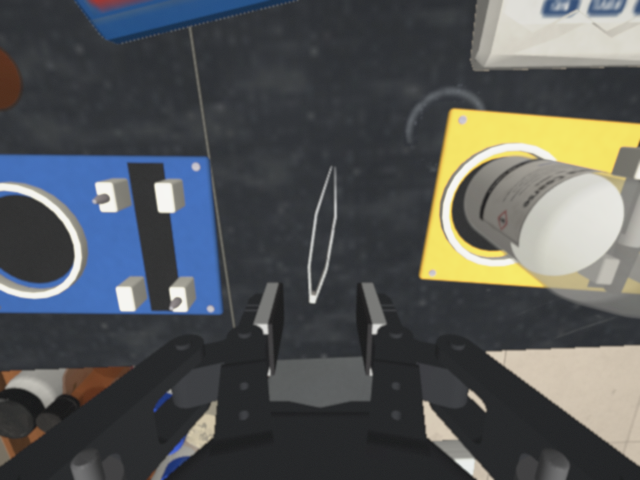

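```bash
python3 - <<'E'
from h import *
p=bot.read_camera("wrist")
for u,v in((333,168),(312,301),(321,234)):print(atz(p,u,v,.006).round(4))
for z in(.008,.15,.176,.196):print(z,proj(p,(.458,-.148,z)))
a=atz(p,333,168,.006);b=atz(p,312,301,.006);c=(a+b)/2;yaw=np.arctan2(a[1]-b[1],a[0]-b[0]);print(np.hypot(*(a-b)[:2]),c,yaw)
goto(c[0],c[1],.01,yaw)
s=bot.read_camera("side");save(s,"s1.png")
cv2.imwrite("pics/s1c.png",cv2.resize(s["pixels"][150:350,200:450,::-1],None,fx=3,fy=3))
E
```

```text
[ 0.5022 -0.0058  0.006 ]
[0.3756 0.0194 0.006 ]
[0.4434 0.0074 0.006 ]
0.008 (np.float64(495.3642113286602), np.float64(210.63778490068464))
0.15 (np.float64(641.8059241906963), np.float64(279.01629430613445))
0.176 (np.float64(699.7953148427752), np.float64(306.0934707241348))
0.196 (np.float64(760.8852796333791), np.float64(334.6184083964244))
0.12907204636342692 [0.43889457 0.00684666 0.006     ] -0.1965509360179075
spin 1.47  tx -0.372 ty 0.103 tz 2.918
```

View pics/s1c.png

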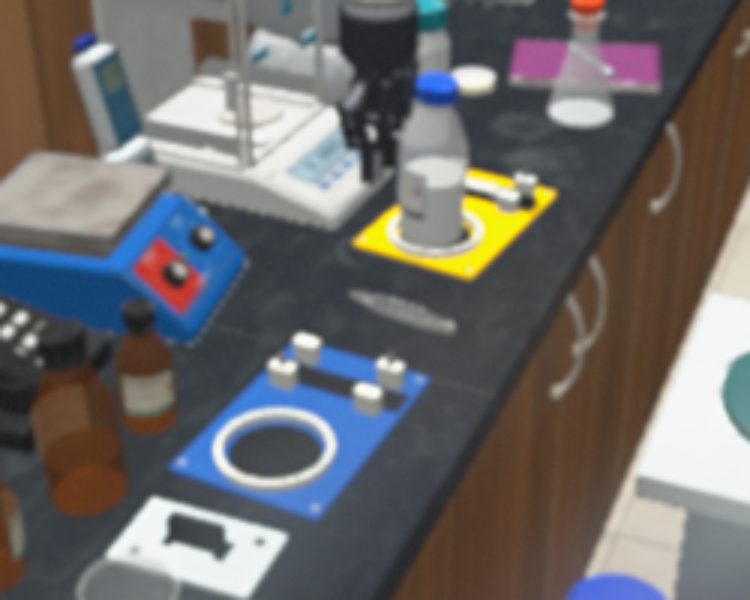

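The side view shows the clear bottle upright in its ring (~(430,200) in the crop). The forceps are next.

```bash
python3 -m creep '[[0,0,0,0.7,0.5],[0,0,0,0.77,0.5],[-0.37,0.1,0.6,0,0.5],[0,0,0.9,0,0.5],[0,0,0.8,0,0.5],[0,0,0.5,0,0.5],[0,0,0.17,0,0.4],[0,0,0,0,0.2],[0,0,0,0,0],[0,0,0,0,0],[0,0,0,0,0],[0,0,-0.3,0,0],[0,0,-0.9,0,0],[0,0,-0.9,0,0],[0,0,-0.2,0,0],[0,0,0,0,0]]' 30; python3 - <<'E'
from h import *
p=bot.read_camera("wrist");save(p,"w8.png")
hsv=cv2.cvtColor(p["pixels"],cv2.COLOR_RGB2HSV)
m=cv2.inRange(hsv,(100,120,60),(125,255,255));m[:130]=0;c=max(cv2.findContours(m,0,2)[0],key=cv2.contourArea)
q=cv2.approxPolyDP(cv2.convexHull(c),8,True)[:,0];print(q.tolist(),[atz(p,*k,.008)[:2].round(4).tolist() for k in q])
goto(.4385,.1555,.13,-.055)
E
```

```text
time: 16.9
tool_pos: [0.438, 0.0071, 0.1214]
tcp_rot: [-3.126, 0.308, -0.004]
wrist_force: [1.2, 0.0, -0.3]
width: 0.195
grip_force: 29.9
[[180, 162], [224, 331], [0, 359], [0, 187]] [[0.5108, 0.099], [0.3638, 0.1074], [0.3751, 0.3144], [0.5198, 0.2402]]
spin -1.41  tx -0.130 ty -2.963 tz -0.199
```

View pics/w8.png

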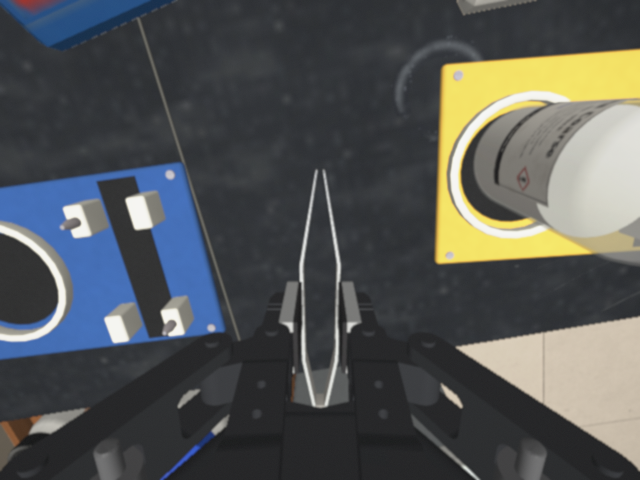

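```bash
python3 -m creep '[[0,0,0,-0.7,0],[0,0,0,-0.71,0],[0,-0.8,0,0,0],[-0.1,-0.9,0,0,0],[0,-0.8,0,0,0],[0,-0.46,0,0,0],[0,0,0,0,0]]' 30; python3 - <<'E'
from h import *
p=bot.read_camera("wrist");save(p,"w9.png")
hsv=cv2.cvtColor(p["pixels"],cv2.COLOR_RGB2HSV)
m=cv2.inRange(hsv,(100,120,60),(125,255,255));m[:130]=0;c=max(cv2.findContours(m,0,2)[0],key=cv2.contourArea)
q=cv2.approxPolyDP(cv2.convexHull(c),8,True)[:,0];W=np.array([atz(p,*k,.008)[:2] for k in q]);print(q.tolist(),W.round(4).tolist(),W.mean(0))
goto(.4395,.1555,.018,-.055)
E
```

```text
time: 17.82
tool_pos: [0.4389, 0.156, 0.1182]
tcp_rot: [3.139, -0.082, -0.006]
wrist_force: [0.4, 0.3, -0.9]
width: 0.194
grip_force: 29.9
[[392, 133], [378, 313], [119, 311], [84, 130]] [[0.5097, 0.0996], [0.3628, 0.1096], [0.3765, 0.3298], [0.5234, 0.3203]] [0.44311985 0.2147936 ]
spin 0.02  tx 0.010 ty -0.009 tz 2.007
```

View pics/w9.png

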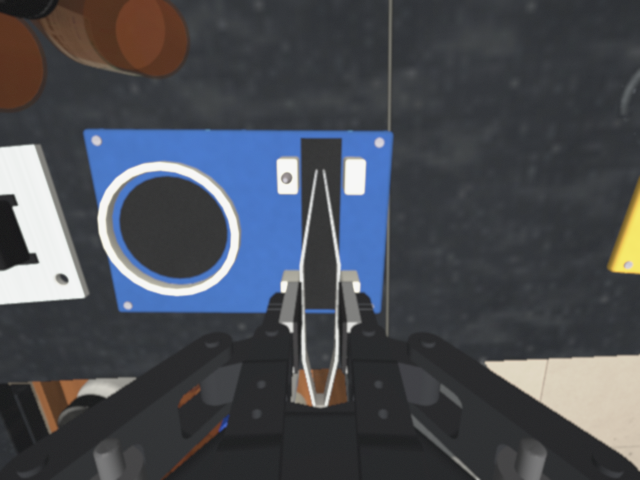

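```bash
python3 -m creep '[[0,0,0.8,0,0],[0,0,0.7,0,0],[0,0,0.35,0,0],[0,0,0.12,0,0],[0,0,0.05,0,0],[0,0,0,0,0]]' 30; python3 -c "
from h import *
goto(.4395,.155,.016,-.06)"
```

```text
time: 18.62
tool_pos: [0.4411, 0.1551, 0.0198]
tcp_rot: [-3.14, 0.087, -0.002]
wrist_force: [0.5, 0.3, -0.3]
width: 0.192
grip_force: 29.9
spin 0.04  tx -0.032 ty 0.004 tz 0.077
```

```bash
python3 -m creep '[[0,0,0.05,0,0],[0,0,0.02,0,0],[0,0,0,0,0],[0,0,0,0,0]]' 30;python3 -m creep '[[0,0,0,0,0.25],[0,0,0,0,0.35],[0,0,0,0,0.4],[0,0,0,0,0.4],[0,0,-0.5,0,0.4],[0,0,-0.9,0,0.4],[0,0,-0.9,0,0.6],[0,0,-0.9,0,0.6],[0,0,-0.9,0,0.6],[0,0,0,0,0.6]]' 30; python3 - <<'E'
from h import *
p=bot.read_camera("wrist");save(p,"w10.png")
for d in bot.regions_of("forceps",p)[:2]:
    m=d["mask"].astype("uint8");r=cv2.minAreaRect(cv2.findNonZero(m));print(d["score"],d["bbox"],[atz(p,u,v,.014)[:2].round(4).tolist() for u,v in cv2.boxPoints(r)],atz(p,*r[0],.014))
for d in bot.look_for("amber_bottle",p)[:3]:print(d)
hsv=cv2.cvtColor(p["pixels"],cv2.COLOR_RGB2HSV)
m=cv2.inRange(hsv,(100,120,60),(125,255,255));m[:130]=0;c=max(cv2.findContours(m,0,2)[0],key=cv2.contourArea)
q=cv2.approxPolyDP(cv2.convexHull(c),8,True)[:,0];W=np.array([atz(p,*k,.008)[:2] for k in q]);print(q.tolist(),W.round(4).tolist(),W.mean(0))
goto(.50,.37,.26,-.062)
E
```

```text
time: 19.12
tool_pos: [0.4406, 0.1553, 0.0159]
tcp_rot: [-3.14, 0.087, -0.0]
wrist_force: [-0.1, -0.5, -0.6]
width: 0.193
grip_force: 29.9
time: 20.38
tool_pos: [0.4435, 0.1561, 0.2256]
tcp_rot: [-3.137, 0.087, -0.014]
wrist_force: [0.3, 0.4, -0.0]
width: 0.598
grip_force: 0.0
0.81 [312.1, 210.8, 328.8, 271.3] [[0.4398, 0.1638], [0.4388, 0.1465], [0.3714, 0.1497], [0.3724, 0.1679]] [0.40649366 0.15690226 0.014     ]
{'bbox': [121.2, 24.6, 233.2, 98.5], 'score': 0.63}
{'bbox': [0.0, 17.2, 133.9, 125.6], 'score': 0.56}
[[156, 138], [371, 138], [365, 269], [174, 269]] [[0.5223, 0.3215], [0.51, 0.0996], [0.3641, 0.1081], [0.3761, 0.3296]] [0.44311479 0.2146929 ]
spin 0.07  tx 0.935 ty -4.366 tz -0.804
```

```bash
python3 -m creep '[[0,-0.8,-0.4,0,0.7],[0,-0.9,-0.4,0,0.7],[0,-0.9,0,0,0.7],[0,-0.9,0,0,0.7],[0.5,-0.85,0,0,0.7],[0.43,0,0,0,0.7],[0,0,0,0,0.7]]' 40; python3 - <<'E'
from h import *
p=bot.read_camera("wrist");save(p,"w11.png")
for d in bot.regions_of("amber_bottle",p)[:3]:
    m=d["mask"];g=p["pixels"].astype(int);dark=m&(g.max(2)<65)
    n,l,st,ce=cv2.connectedComponentsWithStats(dark.astype("uint8"))
    i=1+np.argmax(st[1:,4]) if n>1 else 0
    print(np.round(d["bbox"]),round(d["score"],2),m.sum(),st[i],atz(p,st[i,0]+st[i,2]/2,st[i,1]+st[i,3]/2,.168).round(4))
print(proj(p,(.5748,.3697,.168)),proj(p,(.5748,.3697,0)))
goto(.5748,.3697,.26,-.062)
E
```

```text
time: 21.4
tool_pos: [0.4992, 0.3688, 0.2582]
tcp_rot: [3.137, -0.088, -0.005]
wrist_force: [-1.2, -1.0, 0.4]
width: 0.701
grip_force: 0.0
[151.  89. 235. 152.] 0.81 3772 [ 150  103   45   42 1222] [0.5842 0.4602 0.168 ]
[270.  85. 350. 170.] 0.72 5303 [ 278   96   56   59 2089] [0.5784 0.3727 0.168 ]
(np.float64(310.8270243964991), np.float64(130.8754273115125)) (np.float64(314.0030522724394), np.float64(129.0343760498891))
spin 0.06  tx 1.526 ty -0.120 tz -0.015
```

```bash
python3 -m creep '[[0.7,0,0,0,0.7],[0.85,-0.15,0,0,0.7],[0,0,0.6,0,0.7],[0,0,0.8,0,0.7],[0,0,0.6,0,0.7],[0,0,0.3,0,0.7],[0,0,0.06,0,0.7],[0,0,0,0,0.4],[0,0,0,0,0.2],[0,0,0,0,0.2],[0,0,0,0,0.2]]' 50; python3 -c "
from h import *
goto(.4465,.2697,.19,-.062)"
```

```text
time: 22.88
tool_pos: [0.578, 0.3735, 0.1448]
tcp_rot: [-3.139, 0.087, -0.005]
wrist_force: [0.7, -0.4, 5.0]
width: 0.43
grip_force: 51.3
spin 0.07  tx -2.497 ty 2.236 tz -0.903
```

```bash
python3 -m creep '[[0,0,-0.2,0,0.2],[0,0,-0.5,0,0.2],[0,0,-0.4,0,0.2],[-0.3,0,0,0,0.2],[-0.6,0,0,0,0.2],[-0.6,0.1,0,0,0.2],[-0.6,0.3,0,0,0.2],[-0.38,0.6,0,0,0.2],[0,0.7,0,0,0.2],[0,0.5,0,0,0.2],[0,0,0,0,0.2],[0,0,0,0,0.2]]' 50; python3 - <<'E'
from h import *
goto(.446,.2697,.154,-.062)
p=bot.read_camera("wrist")
for d in bot.look_for("amber_bottle",p)[:3]:print(d)
E
```

```text
time: 24.38
tool_pos: [0.446, 0.2703, 0.1972]
tcp_rot: [-3.14, 0.087, 0.001]
wrist_force: [0.3, -0.2, -3.5]
width: 0.431
grip_force: 51.3
spin 0.07  tx 0.000 ty 0.012 tz 0.865
{'bbox': [284.8, 2.9, 354.5, 89.3], 'score': 0.95}
{'bbox': [0.0, 11.5, 107.8, 97.0], 'score': 0.86}
```

```bash
python3 -m creep '[[0,0.01,0.3,0,0.2],[0,0,0.3,0,0.2],[0,0,0.15,0,0.2],[0,0,0.08,0,0.2],[0,0,0.03,0,0.2],[0,0,0.02,0,0.2],[0,0,0,0,0.2]]' 50; python3 -c "
from h import *
goto(.446,.2697,.1528,-.062)"
```

```text
time: 25.35
tool_pos: [0.4471, 0.2697, 0.1542]
tcp_rot: [-3.14, 0.087, -0.001]
wrist_force: [0.2, 0.0, -3.9]
width: 0.435
grip_force: 51.3
spin 0.07  tx -0.022 ty 0.001 tz 0.028
```

```bash
python3 -m creep '[[0,0,0.03,0,0.2],[0,0,0.01,0,0.2],[0,0,0,0,0.4],[0,0,0,0,0.6],[0,0,0,0,0.7],[0,0,-0.4,0,0.7],[0,0,-0.8,0,0.7],[0,-0.8,0,0,0.5],[0,-0.9,0,0,0.5],[0,-0.8,0,0,0.5],[0,-0.05,0.4,0,0.5],[0,0,0,0,0.5]]' 40; python3 - <<'E'
from h import *
s=bot.read_camera("side")
for n in("amber_bottle","clear_bottle"):print([np.round(d["bbox"]).tolist() for d in bot.look_for(n,s)[:3]])
print([np.round(proj(s,(.446,.27,z))) for z in(.008,.176)])
p=bot.read_camera("wrist");save(p,"w12.png")
d=bot.regions_of("cover",p)[0];m=d["mask"].astype("uint8");v0=d["bbox"];print(d["score"],np.round(v0))
c=max(cv2.findContours(m,0,2)[0],key=cv2.contourArea);q=cv2.minAreaRect(c);print([atz(p,u,v,.006)[:2].round(4).tolist() for u,v in cv2.boxPoints(q)],atz(p,*q[0],.006))
g=cv2.cvtColor(p["pixels"],cv2.COLOR_RGB2GRAY);hull=cv2.fillConvexPoly(np.zeros_like(m),cv2.convexHull(c),1);hull=cv2.erode(hull,np.ones((5,5)))
n,l,st,ce=cv2.connectedComponentsWithStats(((g<120)&(hull>0)).astype("uint8"))
for i in range(1,n):
    if st[i,4]>15:print(st[i],ce[i].round(1),atz(p,*ce[i],.006)[:2].round(4))
goto(.4495,.3972,.16,-.05)
E
```

```text
time: 26.85
tool_pos: [0.4521, 0.3954, 0.1887]
tcp_rot: [3.136, -0.086, -0.007]
wrist_force: [-0.4, -0.3, -0.4]
width: 0.504
grip_force: 0.0
[[278.0, 240.0, 304.0, 309.0], [241.0, 262.0, 261.0, 295.0], [185.0, 297.0, 210.0, 350.0]]
[[330.0, 175.0, 355.0, 233.0]]
[array([290., 300.]), array([287., 246.])]
0.66 [274. 142. 360. 271.]
[[0.5135, 0.4369], [0.5168, 0.3607], [0.3905, 0.3507], [0.3859, 0.4361]] [0.45529647 0.39612791 0.006     ]
[286 163   9   9  65] [290.3 167.3] [0.4965 0.421 ]
[306 183  25  59 866] [317.8 211.6] [0.4512 0.3971]
[340 247   8   7  42] [343.9 250.4] [0.4083 0.3724]
spin -0.06  tx -0.095 ty -0.018 tz 0.646
```

```bash
python3 -m creep '[[0,0,0,-0.86,0.5],[-0.02,-0.04,0.8,0,0.5],[0,0,0.9,0,0.5],[0,0,0.9,0,0.5],[0,0,0.7,0,0.5],[0,0,0.2,0,0.5],[0,0,0,0,0.5]]' 40; python3 -c "
from h import *
goto(.4515,.397,.0125,.03)"
```

```text
time: 27.98
tool_pos: [0.4531, 0.3986, 0.0171]
tcp_rot: [3.141, 0.048, -0.0]
wrist_force: [1.0, 0.5, 0.5]
width: 0.502
grip_force: 0.0
spin 0.00  tx -0.033 ty 0.032 tz 0.093
```

```bash
python3 -m creep '[[-0.02,0.025,0.07,0,0.5],[0,0,0,0,0.3],[0,0,0,0,0],[0,0,0,0,0],[0,0,0,0,0],[0,0,0,0,0]]' 80; python3 -m creep '[[0,0,-0.2,0,0],[0,0,-0.8,0,0],[0,0,-0.9,0,0],[0,0,-0.6,0,0],[0,0,0,0,0],[0,0,0,0,0]]' 80; python3 - <<'E'
from h import *
p=bot.read_camera("wrist");save(p,"w13.png")
s=bot.read_state();z=s["tool_pos"][2]
g=cv2.cvtColor(p["pixels"],cv2.COLOR_RGB2GRAY)
for n in("cover",):
  for d in bot.regions_of(n,p)[:1]:
    m=d["mask"].astype("uint8");c=max(cv2.findContours(m,0,2)[0],key=cv2.contourArea);h=cv2.convexHull(c)
    print(d["score"],np.round(d["bbox"]),cv2.approxPolyDP(h,6,True)[:,0].tolist())
    hull=cv2.fillConvexPoly(np.zeros_like(m),h,1);hull=cv2.erode(hull,np.ones((5,5)))
    k,l,st,ce=cv2.connectedComponentsWithStats(((g<120)&(hull>0)).astype("uint8"))
    for i in range(1,k):
        if st[i,4]>15:print(st[i],ce[i].round(1),atz(p,*ce[i],z-.0075)[:2].round(4))
for q in((.045,.023),(-.045,-.023)):
    x=s["tool_pos"][0]+np.cos(.03)*q[0]-np.sin(.03)*q[1];y=s["tool_pos"][1]+np.sin(.03)*q[0]+np.cos(.03)*q[1];print(x,y,proj(p,(x,y,z-.0075)))
E
```

```text
time: 28.72
tool_pos: [0.4527, 0.3982, 0.0147]
tcp_rot: [-3.14, -0.048, -0.003]
wrist_force: [-1.3, -1.1, 4.7]
width: 0.136
grip_force: 80.8
time: 29.48
tool_pos: [0.4511, 0.3969, 0.1372]
tcp_rot: [3.14, 0.048, -0.002]
wrist_force: [-0.5, -0.1, -0.8]
width: 0.142
grip_force: 79.8
0.62 [238. 164. 406. 396.] [[401, 165], [392, 336], [340, 394], [301, 395], [247, 337], [235, 168]]
[260 193  22  21 355] [270.3 202.9] [0.4953 0.4205]
[  254   240   133   148 10160] [319.6 319.1] [0.4352 0.3961]
0.4949570831310082 0.4209180573492129 (np.float64(269.4630046955264), np.float64(203.50644131341352))
0.40637737310291416 0.37223916077853486 (np.float64(362.15497056684916), np.float64(367.07580645630185))
```

```bash
python3 -m creep '[[0,0,-0.9,0.46,0],[0,0,-0.9,0.46,0],[0,0,-0.2,0,0],[0,0.8,0,0,0],[0,0.9,0,0,0],[-0.3,0.9,0,0,0],[-0.5,0.9,0,0,0],[-0.5,0.8,0,0,0],[0,0.5,0,0,0],[0,0,0,0,0],[0,0,0,0,0]]' 80; python3 - <<'E'
from h import *
p=bot.read_camera("wrist");save(p,"w14.png")
hsv=cv2.cvtColor(p["pixels"],cv2.COLOR_RGB2HSV)
m=cv2.inRange(hsv,(100,120,60),(125,255,255));c=max(cv2.findContours(m,0,2)[0],key=cv2.contourArea)
q=cv2.approxPolyDP(cv2.convexHull(c),8,True)[:,0];print(q.tolist(),[atz(p,*k,.008)[:2].round(4).tolist() for k in q])
C=np.array([.4431,.2147]);a=-.0625;R=np.array([[np.cos(a),-np.sin(a)],[np.sin(a),np.cos(a)]])
g=cv2.cvtColor(p["pixels"],cv2.COLOR_RGB2GRAY);H=hsv
W=cv2.inRange(hsv,(0,0,170),(180,60,255));k,l,st,ce=cv2.connectedComponentsWithStats(W)
for i in range(1,k):
    if 100<st[i,4]<4000:print("white",st[i],ce[i].round(1))
for t in((.045,-.037),(-.045,-.083),(.045,-.083),(-.045,-.037)):
    w=C+R@t;print(t,"top",np.round(proj(p,(*w,.032)),1),"pintip",np.round(proj(p,(*w,.046)),1))
goto(.4394,.1548,.1,-.0625)
E
```

```text
time: 30.95
tool_pos: [0.372, 0.1622, 0.2372]
tcp_rot: [3.14, -0.096, -0.003]
wrist_force: [0.6, 0.9, -0.2]
width: 0.138
grip_force: 79.9
[[370, 162], [259, 163], [156, 99], [150, 62], [373, 60]] [[0.4103, 0.1046], [0.4167, 0.2251], [0.4876, 0.3233], [0.5219, 0.3221], [0.51, 0.1]]
white [ 569   40   71  113 1201] [597.3 101.1]
white [291  75  15  28 368] [298.   88.4]
white [339  75  16  27 400] [346.3  88.1]
white [  0 157  14  36 356] [  5.6 176.4]
white [124 307  33  15 175] [141.7 312.2]
white [ 298  363   45   41 1243] [320.6 382. ]
(0.045, -0.037) top [298.5  88.8] pintip [297.6  87.2]
(-0.045, -0.083) top [344.5 183.1] pintip [345.5 185.3]
(0.045, -0.083) top [346.7  88.9] pintip [347.9  87.2]
(-0.045, -0.037) top [300.1 183. ] pintip [299.3 185.3]
spin 0.02  tx 1.351 ty 0.069 tz 2.749
```

```bash
python3 -m creep '[[0.7,0.06,0,0.02,0],[0.66,0,0,0,0],[0,0,0.8,0,0],[0,0,0.9,0,0],[0,0,0.9,0,0],[0,0,0.6,0,0],[0,0,0.1,0,0],[0,0,0,0,0],[0,0,0,0,0]]' 80; python3 -c "
from h import *
goto(.4398,.1553,.07,-.0625)"
```

```text
time: 32.12
tool_pos: [0.4416, 0.1555, 0.0749]
tcp_rot: [-3.139, 0.099, -0.005]
wrist_force: [0.5, 0.1, -1.0]
width: 0.14
grip_force: 79.8
spin -0.00  tx -0.035 ty 0.005 tz 0.099
```

```bash
python3 -m creep '[[-0.03,0,0.1,0,0],[0,0,0.1,0,0],[0,0,0,0,0]]' 80; python3 -c "
from h import *
goto(.4398,.1553,.063,-.0625)
bot.read_camera('wrist');goto(.4398,.1553,.063,-.0625);bot.read_camera('wrist');goto(.4398,.1553,.063,-.0625)"
```

```text
time: 32.5
tool_pos: [0.438, 0.1547, 0.0629]
tcp_rot: [3.14, -0.099, -0.001]
wrist_force: [0.3, 0.2, -0.7]
width: 0.14
grip_force: 79.8
spin -0.01  tx 0.036 ty -0.015 tz -0.002
spin -0.01  tx 0.032 ty -0.014 tz 0.001
spin -0.01  tx 0.029 ty -0.013 tz 0.004
```

```bash
python3 -m creep '[[0.02,-0.01,0,0,0],[0,0,0.06,0,0],[0,0,0.06,0,0],[0,0,0,0,0],[0,0,0,0,0]]' 80; python3 -c "
from h import *
goto(.4398,.1553,.0467,-.0625)"
```

```text
time: 33.22
tool_pos: [0.4394, 0.1552, 0.0572]
tcp_rot: [3.14, -0.099, -0.0]
wrist_force: [0.9, -0.7, -1.1]
width: 0.139
grip_force: 79.8
spin -0.01  tx 0.007 ty -0.002 tz 0.210
```

```bash
python3 -m creep '[[0,0,0.06,0,0],[0,0,0.06,0,0],[0,0,0.04,0,0],[0,0,0,0,0],[0,0,0,0,0]]' 80; python3 -c "
from h import *
goto(.4398,.1553,.0467,-.0625)"
```

```text
time: 33.85
tool_pos: [0.4395, 0.1553, 0.0493]
tcp_rot: [-3.14, 0.099, 0.0]
wrist_force: [-0.3, -0.2, -1.1]
width: 0.141
grip_force: 79.8
spin -0.01  tx 0.006 ty -0.001 tz 0.052
```

```bash
python3 -m creep '[[0,0,0.03,0,0],[0,0,0.03,0,0],[0,0,0,0,0],[0,0,0,0,0]]' 80; python3 -c "
from h import *
goto(.4398,.1553,.0467,-.0625)"
```

```text
time: 34.35
tool_pos: [0.4396, 0.1553, 0.0467]
tcp_rot: [-3.14, 0.099, -0.0]
wrist_force: [-3.0, -1.0, 5.5]
width: 0.141
grip_force: 80.6
spin -0.01  tx 0.004 ty -0.000 tz 0.001
```

```bash
python3 -m creep '[[0,0,0,0,0.3],[0,0,0,0,0.5],[0,0,0,0,0.5],[0,0,-0.4,0,0.5],[0,0,-0.9,0,0.5],[0,0,-0.9,0,0.5],[0,0,-0.9,0,0.5],[0,0,-0.9,0,0.5],[0,0,0,0,0.5],[0,0,0,0,0.5]]' 40; python3 - <<'E'
from h import *
p=bot.read_camera("wrist");save(p,"w15.png")
d=bot.regions_of("cover",p)[0];m=d["mask"].astype("uint8");c=max(cv2.findContours(m,0,2)[0],key=cv2.contourArea)
q=cv2.minAreaRect(cv2.convexHull(c));B=cv2.boxPoints(q);W=np.array([atz(p,*k,.038)[:2] for k in B]);print(d["score"],W.round(4).tolist(),W.mean(0),[round(float(np.hypot(*(W[i]-W[i-1]))),4) for i in range(4)])
g=cv2.cvtColor(p["pixels"],cv2.COLOR_RGB2GRAY);hull=cv2.erode(cv2.fillConvexPoly(np.zeros_like(m),cv2.convexHull(c),1),np.ones((3,3)))
for th in(120,150):
  k,l,st,ce=cv2.connectedComponentsWithStats(((g<th)&(hull>0)).astype("uint8"))
  for i in range(1,k):
    if st[i,4]>8:print(th,st[i],ce[i].round(1),atz(p,*ce[i],.038)[:2].round(4))
C=np.array([.4431,.2147]);a=-.0625;R=np.array([[np.cos(a),-np.sin(a)],[np.sin(a),np.cos(a)]])
for t in((.045,-.037),(-.045,-.083)):print((C+R@t).round(4),np.round(proj(p,(*(C+R@t),.042)),1))
for c,ns in(("top","tray_blue tray_yellow amber_bottle clear_bottle teal_jar beaker flask".split()),("side",("cover","teal_jar","beaker","flask"))):
  P=bot.read_camera(c)
  for n in ns:print(c,n,[np.round(d["bbox"]).tolist() for d in bot.look_for(n,P)[:2]])
E
```

```text
time: 35.6
tool_pos: [0.4392, 0.1552, 0.2457]
tcp_rot: [3.14, -0.099, -0.001]
wrist_force: [0.5, -0.4, -0.2]
width: 0.502
grip_force: 0.0
0.81 [[0.5034, 0.1887], [0.4986, 0.1142], [0.3741, 0.1181], [0.3794, 0.2008]] [0.43887739 0.15543689] [0.1246, 0.0746, 0.1246, 0.0829]
120 [310 179  20  54 756] [319.5 204.8] [0.4386 0.1549]
150 [296 159   4   5  10] [298.  160.6] [0.486  0.1739]
150 [310 178  20  56 830] [319.4 204.6] [0.4388 0.155 ]
150 [338 241   5   6  22] [339.9 243.1] [0.394  0.1352]
[0.4857 0.175 ] [296.8 161.3]
[0.393  0.1347] [340.6 245.2]
top tray_blue [[196.0, 240.0, 278.0, 291.0]]
top tray_yellow [[339.0, 233.0, 426.0, 291.0]]
top amber_bottle [[124.0, 198.0, 150.0, 224.0], [212.0, 204.0, 233.0, 225.0]]
top clear_bottle [[353.0, 246.0, 381.0, 270.0]]
top teal_jar [[440.0, 202.0, 482.0, 235.0]]
top beaker [[100.0, 259.0, 139.0, 282.0]]
top flask [[489.0, 268.0, 533.0, 298.0]]
side cover [[301.0, 259.0, 337.0, 284.0], [279.0, 241.0, 306.0, 312.0]]
side teal_jar [[330.0, 146.0, 350.0, 198.0]]
side beaker [[223.0, 329.0, 265.0, 390.0], [259.0, 274.0, 344.0, 327.0]]
side flask [[382.0, 147.0, 403.0, 194.0]]
```

Cover size, holes and pins all agree with a seated cover. I'll do one light push with closed fingers on the grip bar to confirm its height.

```bash
python3 -m creep '[[0,0,0.9,0,0],[0,0,0.9,0,0],[0,0,0.9,0,0],[0,0,0.7,0,0],[0,0,0.15,0,0],[0,0,0.05,0,0],[0,0,0.04,0,0],[0,0,0.04,0,0],[0,0,0,0,0]]' 40
```

```text
time: 37.48
tool_pos: [0.4409, 0.1557, 0.064]
tcp_rot: [-3.139, 0.099, -0.005]
wrist_force: [-0.9, -0.2, 4.9]
width: 0.004
grip_force: 2.4
```

Contact came at z = 0.064, which is exactly the bar-top height of a seated cover. I'll push a touch more, retreat and hand in.

```bash
python3 -m creep '[[0,0,0.03,0,0],[0,0,0,0,0],[0,0,0,0,0]]'; python3 -m creep '[[0,0,-0.4,0,0],[0,0,-0.9,0,0],[0,0,-0.9,0,0],[0,0,-0.9,0,0],[0,0,-0.9,0,0],[0,0,0,0,0.5],[0,0,0,0,0.5],[0,0,0,0,0.5],[0,0,0,0,0.5]]'; python3 - <<'E'
from h import *
p=bot.read_camera("wrist")
d=bot.regions_of("cover",p)[0];q=cv2.minAreaRect(cv2.findNonZero(d["mask"].astype("uint8")));print(atz(p,*q[0],.038))
for n in("amber_bottle",):print([np.round(d["bbox"]).tolist() for d in bot.look_for(n,p)[:2]],proj(p,(.447,.27,.176)))
print(bot.finish_job())
E
```

```text
time: 37.85
tool_pos: [0.441, 0.1557, 0.0639]
tcp_rot: [-3.139, 0.099, -0.004]
wrist_force: [-5.3, -2.1, 16.3]
width: -0.003
grip_force: 8.5
time: 38.98
tool_pos: [0.4387, 0.155, 0.2592]
tcp_rot: [3.139, -0.099, -0.004]
wrist_force: [-0.3, -0.5, -0.4]
width: 0.503
grip_force: 0.0
[0.44219594 0.15489102 0.038     ]
[[142.0, 28.0, 237.0, 95.0], [1.0, 52.0, 33.0, 107.0]] (np.float64(156.50510848992823), np.float64(240.80734497453054))
the job is handed in; nothing more can be done
None
```

Both kits are made up and handed in at about 39 s: the blue tray holds the amber bottle and forceps with the cover home on its pins, the yellow tray holds the clear bottle and marker and is open, and everything is released. The jar, beaker and flask showed no shift in the last pictures; the hand-in gave no verdict.

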